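Light the thimble pair

ROBOT

A 6-joint arm with a two-finger parallel gripper is mounted at the origin on the work surface. World frame = base frame: x ahead of the robot, y to its left, z up, the work surface at z = 0. Lengths are in m, angles in rad, forces in N, time in s.
With the tool pointing down it reaches from about 0.375 to 0.975 m from the base axis. Payload 3.8 kg.
Tool frame: the origin (TCP) lies midway between the tips of the shut fingers; the grasp point (between the pads) lies 19 mm behind it; z points along the fingers, y is the line along which they close (so a half turn about z gives the same grasp; the last joint's range is limited). The gripper opens to 85 mm and grips with 20 to 120 N. Pads are 22 mm wide; open, the fingers measure 114 mm over their backs; the gripper's body (76 mm by 85 mm) begins 54 mm behind the grasp point. The pads swing forward as they close: fully open they stand 13 mm farther back than shut.
Start: joints at [-1.296, 0.264, 1.604, -0, 1.274, -0.037], TCP at [0.207, -0.642, 0.231] pointing down, gripper open.
Joint ranges: [-2.63, 2.63], [-0.94, 2.18], [0.31, 2.57], [-1.31, 4.45], [0, 2.66], [-2.55, 2.55]. Speed limits (rad/s): [2.57, 2.57, 3.14, 3.14, 3.14, 3.14].

INTERFACE

Orientations are given as a rotation vector (axis times angle).
In Python, from workcell import sensors, viewer, job gives the robot as it stands.
- The arm moves only by the shell command python3 -m inch 'ROWS' [FORCE]. ROWS is JSON, one flat list of numbers, 7 for each row, row after row: the shift along the tool's x, y, z in mm, then the turn, a rotation vector about the tool's x, y, z in degrees, then the finger opening in mm, from 0 to 85.4. A call has exactly 8 rows; each row shifts and turns the commanded pose from where the row before left it, along the tool's axes as they then stand; what a row does not reach is not made up. A row lasts 1/10 s, in which the tool goes at most 50 mm and 8.59 degrees, less where a joint would pass 70% of its speed; a pose out of reach is approached as far as the arm can. A call is refused whole if a number of a shift passes 50 or a number of a turn 8.59, either way. A call with a gripper value outside its range is refused whole. The fingers move at their own pace and stop on an object; FORCE is the grip in N (left out, the last holds). Time passes only in rows, so rows that do not move let the fingers close, or fill a call up. It gives the time, the measured TCP pose, the force, the opening and the grip force at its end, in the units of the state.
- sensors.read_state(): the state, without advancing time (a new reading comes with each control period).
- viewer.read_camera(name): name is "side" or "top"; returns the picture (400x640x3 uint8, red, green, blue); there is no depth.
- viewer.camera_params(name): a dict with "K" (3x3 intrinsics, pixels), "world_to_cam" (4x4, takes a point from world to camera coordinates). Camera axes: x right, y down, z forward; pixel columns grow to the right and rows downward; lengths in m; the calibration is good to about 2 mm. A picture is of the moment at which its call begins. camera_params takes no time and is no camera call.
- job.finish_job(): hands the job in; it is judged then, once.
The state is a dict: "time": time; "q": joint angles; "joint_vel": joint speeds; "joint_torque": joint torques, N m; "tool_pos": TCP position; "tcp_rot": TCP orientation; "wrist_force": force on the tool from outside, world axes, zero at the start; "torque": the same for the moment, N m; "width": opening from 0.0 (shut) to 1.0 (fully open); "grip_force": force on a finger pad.
Only numpy, scipy, OpenCV 4.12 (cv2) and the standard library are available. Lean on these libraries where they do the work, as an engineer would, in place of code of your own. Each camera call takes 0.05 s, during which the arm holds its last target. There are 200 camera calls.

TASK

Pick up the mint green thimble and set it gently upright on the empty frosted disc of the riser that carries the titanium thimble, and let go of it. Then push that riser's chrome button half-way down (8 mm of its 16 mm travel) with the fingers and finish while still holding it there. Do not press the other riser's button, and leave everything else where it stands.

Things in the scene. Friction and masses are not known exactly. Their poses are not given: they have to be found in the camera images.
- mint_thimble: The mint green glass thimble, about 18 g: a slightly tapered round cup, open end down, 22 mm across at the foot, 19 mm across at 21 mm height, 26 mm tall. Origin at the centre of its underside, z up. It starts upright on the glass shelf.
- titanium_thimble: The dark grey titanium thimble, same shape and size (22 mm foot, 26 mm tall), fine dark rings round it. Origin at the centre of its underside. It starts on the left disc of one of the two risers, either one.
- brass_thimble: The golden brass thimble, same shape and size. Origin at the centre of its underside. It starts on the left disc of the other riser.
- bead_jar: White ceramic bead jar with a blue lid and knob, 60 mm across, 66 mm tall. Origin at the centre of its underside. It stands on the glass shelf, at the shelf's +x end.
- gauge_bar: Stainless steel sewing gauge bar, 20 x 150 x 4 mm, lying flat on the table beyond the risers. Origin at the centre of its underside, its length along its y axis.
- glass_shelf: Low fixed glass shelf, 280 mm along its x, 160 mm along its y, its glass top 40 mm above the table; a white back panel 6 mm thick rises to 100 mm above the table along its +y edge. Origin on the table under the middle of the glass.
- riser_a: The first of two like lit risers, fixed; they may swap sides. Grey base plate 160 (x) by 150 (y) by 10 mm; glowing acrylic block 60 (x) by 140 mm (y), flat top 40 mm above the table, centred 35 mm to +x; push button 55 mm to -x, on the robot's side. Two flush grey discs 40 mm across on the block, 70 mm apart. Origin on the table under the plate's middle; x from button to block, y left, z up.
- riser_a_left_disc (a point): Centre of the left (+y) frosted disc on top of riser_a's block, where a thimble already stands; 40 mm above the table, axes as the riser's.
- riser_a_right_disc (a point): Centre of the right (-y) frosted disc on top of riser_a's block, empty at the start; 40 mm above the table, axes as the riser's.
- button_a_top (a point): Centre of the flat top of riser_a's push button, 50 mm above the table when out; it moves down with the button. The chrome cap is 28 mm across and 8 mm thick on a 16 mm stem; when out, its top stands 26 mm above a black round housing 40 mm across.
- button_a (a joint): Travel of riser_a's push button in m: 0 out, 0.016 fully down (half-way is 0.008). Spring-loaded straight up: it starts to give at about 3 N, then needs 0.6 N more per mm (about 7.5 N half-way, 12 N at the bottom), and it comes back up when let go.
- riser_b: The second of two like lit risers, fixed; they may swap sides. Grey base plate 160 (x) by 150 (y) by 10 mm; glowing acrylic block 60 (x) by 140 mm (y), flat top 40 mm above the table, centred 35 mm to +x; push button 55 mm to -x, on the robot's side. Two flush grey discs 40 mm across on the block, 70 mm apart. Origin on the table under the plate's middle; x from button to block, y left, z up.
- riser_b_left_disc (a point): Centre of the left (+y) frosted disc on top of riser_b's block, where a thimble already stands; 40 mm above the table, axes as the riser's.
- riser_b_right_disc (a point): Centre of the right (-y) frosted disc on top of riser_b's block, empty at the start; 40 mm above the table, axes as the riser's.
- button_b_top (a point): Centre of the flat top of riser_b's push button, 50 mm above the table when out; it moves down with the button. The chrome cap is 28 mm across and 8 mm thick on a 16 mm stem; when out, its top stands 26 mm above a black round housing 40 mm across.
- button_b (a joint): Travel of riser_b's push button in m: 0 out, 0.016 fully down (half-way is 0.008). Spring-loaded straight up: it starts to give at about 3 N, then needs 0.6 N more per mm (about 7.5 N half-way, 12 N at the bottom), and it comes back up when let go.
Things that resemble listed ones, but are neither listed nor needed, are in the scene too. Leave any blue or turquoise look-alike of the riser_b alone.

How it is judged:
By the outcome, as a careful person would: the job done as asked, in the order asked, and still so for the second after the job is handed in, while the arm keeps its last pose, push and grip.
It also fails if it takes over 48 s, if anything falls off the work surface, if the arm or the gripper's body presses on something with over 40 N, if the wrist force passes 120 N, or if a joint passes its speed limit or range.

## Working session

There is one attempt and no reset: what is moved stays moved. The work goes in short steps, Python scripts to look and compute and a shell command to move; the robot and the scene stay as the last step left them, time stands still between calls to the robot, and variables do not carry over. Pictures are saved under pics/ and viewed, at most 10 in all, crops included, and the job is handed in when it is done.

```bash
mkdir -p pics; ls
python3 - <<'E'
from workcell import sensors, viewer
import cv2,numpy as np
for n in("top","side"):
    im=viewer.read_camera(n); cv2.imwrite(f"pics/{n}0.png",im[:,:,::-1]); p=viewer.camera_params(n)
    print(n,np.round(p["K"],1).tolist(),np.round(p["world_to_cam"],3).tolist())
s=sensors.read_state();print({k:np.round(v,3).tolist() for k,v in s.items()})
E
```

```text
pics
top [[453.8, 0.0, 323.8], [0.0, 453.8, 204.8], [0.0, 0.0, 1.0]] [[0.008, -1.0, 0.01, -0.043], [-0.994, -0.009, -0.112, 0.535], [0.112, -0.009, -0.994, 1.259], [0.0, 0.0, 0.0, 1.0]]
side [[512.0, 0.0, 323.1], [0.0, 512.0, 202.9], [0.0, 0.0, 1.0]] [[0.999, -0.05, 0.019, -0.512], [-0.024, -0.729, -0.684, 0.027], [0.048, 0.682, -0.729, 1.3], [0.0, 0.0, 0.0, 1.0]]
{'time': 0.1, 'q': [-1.296, 0.265, 1.605, 0.0, 1.274, -0.037], 'joint_vel': [0.002, -0.002, -0.004, 0.001, -0.0, -0.001], 'joint_torque': [0.0, -51.67, -36.859, -0.0, 0.006, -0.0], 'tool_pos': [0.207, -0.642, 0.23], 'tcp_rot': [-3.101, -0.488, 0.0], 'wrist_force': [-0.088, -0.691, -0.857], 'torque': [-0.002, 0.025, 0.034], 'grip_force': 0.0, 'width': 0.996}
```

View pics/top0.png

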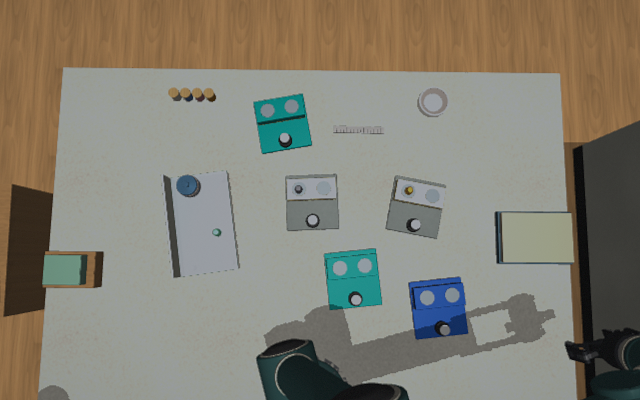

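View pics/side0.png

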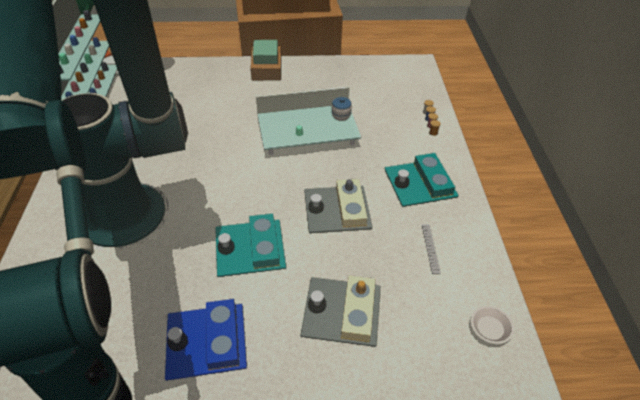

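The top view shows the mint thimble at (216,232) on the shelf; in the side view it is at (299,131). Possible confusions:
- **Thimble:** titanium (298,188), brass (409,190), green sponge (65,270), corks (190,95).
- **Riser:** the grey riser at (313,203) carries the dark thimble, and the one at (415,208) carries brass. Turquoise (283,125) and (353,278) and blue (438,308) are look-alikes.

I choose mint (216,232) and the riser at (313,203), with its empty disc at (323,188) and button at (312,220).

```bash
cat > h.py <<'E'
import cv2,numpy as np
from workcell import sensors, viewer
def ray(n,uv):
    p=viewer.camera_params(n);T=np.array(p["world_to_cam"]);R=T[:3,:3]
    d=R.T@np.linalg.inv(np.array(p["K"]))@np.array([uv[0],uv[1],1.]);return -R.T@T[:3,3],d
def plane(n,uv,z):
    c,d=ray(n,uv);return c+d*(z-c[2])/d[2]
def proj(n,P):
    p=viewer.camera_params(n);q=np.array(p["K"])@(np.array(p["world_to_cam"])@np.append(P,1))[:3];return q[:2]/q[2]
def tri(a,b):
    (c1,d1),(c2,d2)=ray("top",a),ray("side",b)
    t=np.linalg.lstsq(np.c_[d1,-d2],c2-c1,rcond=None)[0]
    p,q=c1+d1*t[0],c2+d2*t[1];return (p+q)/2,np.linalg.norm(p-q)
def blobs(im,box,lo,hi,amin=8):
    x0,y0,x1,y1=box;h=cv2.cvtColor(im[y0:y1,x0:x1],cv2.COLOR_RGB2HSV)
    m=cv2.inRange(h,np.array(lo),np.array(hi));n,l,s,c=cv2.connectedComponentsWithStats(m)
    return [(c[i]+[x0,y0],int(s[i,4]),s[i,:4].tolist()) for i in range(1,n) if s[i,4]>=amin]
E
python3 - <<'E'
from h import *
t=cv2.imread("pics/top0.png")[:,:,::-1].copy();s=cv2.imread("pics/side0.png")[:,:,::-1].copy()
a=blobs(t,(200,215,232,250),(60,60,60),(95,255,255));b=blobs(s,(288,118,312,142),(60,95,60),(90,255,255))
print(a,b)
if a and b: print(tri(a[0][0],b[0][0]))
# plate: grey/white quad of riser; colours
for n,uv in(("top",(300,220)),("top",(310,181)),("top",(323,188)),("top",(312,220)),("side",(299,131)),("side",(310,135))):
    im=t if n=="top" else s;print(n,uv,cv2.cvtColor(im[uv[1]:uv[1]+1,uv[0]:uv[0]+1],cv2.COLOR_RGB2HSV).ravel())
A=cv2.resize(t[165:255,190:350],None,fx=5,fy=5,interpolation=cv2.INTER_CUBIC)[:450,:800]
cv2.imwrite("pics/c1.png",A[:,:,::-1])
# rough riser
for k,uv,z in(("tl",(286,176.5),.04),("tr",(338,175),.04),("disc",(323,188),.04),("btn",(312.5,220),.05),("ti",(298.5,188.5),.066)):print(k,plane("top",uv,z).round(4))
E
```

```text
[(array([216.85714286, 232.05714286]), 35, [13, 14, 8, 7])] [(array([298.64285714, 128.71428571]), 14, [9, 8, 5, 5])]
(array([0.45413858, 0.25507973, 0.05933974]), np.float64(0.0009108116033407592))
top (300, 220) [ 75  13 120]
top (310, 181) [110  18 168]
top (323, 188) [101  27 158]
top (312, 220) [109  17 167]
side (299, 131) [ 71  93 124]
side (310, 135) [ 72  40 186]
tl [0.6138 0.069  0.04  ]
tr [ 0.6195 -0.0786  0.04  ]
disc [ 0.5818 -0.0362  0.04  ]
btn [ 0.4899 -0.0076  0.05  ]
ti [0.5758 0.0318 0.066 ]
```

View pics/c1.png

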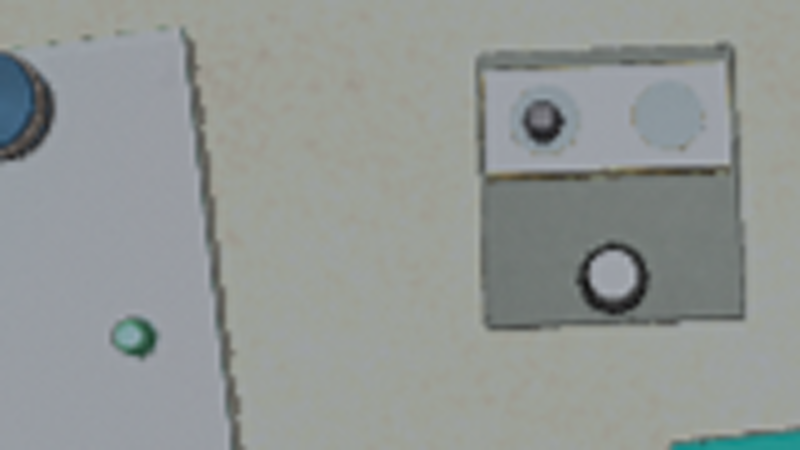

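The crop shows the plain mint-green thimble at crop (135,336) on the shelf. The grey riser has the dark thimble on its left disc at (543,119), the empty right disc at (669,114) and the button top at (613,274). The choice is confirmed. The tool yaw is about 17.9°, and I want about 90° so the fingers close along the riser's x.

```bash
cat >> h.py <<'E'
def delta(target,psi=None):
    from scipy.spatial.transform import Rotation as Ro
    s=sensors.read_state();R=Ro.from_rotvec(s["tcp_rot"]).as_matrix();p=np.array(s["tool_pos"])
    print("t",round(s["time"],2),"p",p.round(4),"psi",np.degrees(np.arctan2(R[1,0],R[0,0])).round(2),"z",R[:,2].round(3),"F",np.round(s["wrist_force"],2),"w",round(s["width"],3),"g",round(s["grip_force"],1))
    print("tool mm",(R.T@(np.array(target)-p)*1000).round(1))
    if psi is not None:
        a=np.radians(psi);G=np.array([[np.cos(a),np.sin(a),0],[np.sin(a),-np.cos(a),0],[0,0,-1]]).T
        G=np.c_[[np.cos(a),np.sin(a),0],[np.sin(a),-np.cos(a),0],[0,0,-1]]
        print("turn deg",np.degrees(Ro.from_matrix(R.T@G).as_rotvec()).round(2))
E
python3 -m inch '[37.5,-25,0,0,0,-8.5,60, 41,-19,0,0,0,-8.5,60, 43,-13,0,0,0,-8.5,60, 44.5,-6,0,0,0,-8.5,60, 45,0.5,0,0,0,-8.5,60, 44.5,7,0,0,0,-8.5,60, 43,14,0,0,0,-8.5,60, 40,20,0,0,0,-8.5,60]' 20
python3 - <<'E'
from h import *
f=lambda x,y:((x+.5)/5-.5+190,(y+.5)/5-.5+165)
P={k:plane("top",f(*uv),z)[:2] for k,uv,z in(("tl",(485,70),.04),("tr",(728,60),.04),("br",(728,167),.04),("bl",(487,175),.04),("disc",(669,114),.04),("ti",(543,119),.066),("btn",(613,274),.05),("p1",(488,327),.01),("p2",(743,318),.01))}
for k in P:print(k,P[k].round(4))
c=(P["tl"]+P["tr"]+P["br"]+P["bl"])/4
e=P["tl"]-P["tr"];e2=P["bl"]-P["br"];e3=P["p1"]-P["p2"]
for v in(e,e2,e3,P["ti"]-P["disc"]):print(np.linalg.norm(v).round(4),np.degrees(np.arctan2(-v[0],v[1])).round(2))
yaw=np.arctan2(-(e+e2)[0],(e+e2)[1]);x=np.array([np.cos(yaw),np.sin(yaw)]);y=np.array([-x[1],x[0]])
print("from block: disc",c-.035*y,"btn",c-.09*x,"ti",c+.035*y)
delta([.454,.255,.12],90)
E
```

```text
time: 0.9
tool_pos: [0.4332, -0.3599, 0.2309]
tcp_rot: [-2.293, -2.146, -0.0]
wrist_force: [1.1, -0.8, -0.2]
width: 0.703
grip_force: 0.0
tl [0.6078 0.0672]
tr [ 0.6148 -0.0706]
br [ 0.5535 -0.0709]
bl [0.5478 0.0651]
disc [ 0.5835 -0.0374]
ti [0.5761 0.0327]
btn [ 0.4915 -0.0068]
p1 [0.4637 0.0652]
p2 [ 0.47  -0.081]
0.138 2.92
0.1361 2.42
0.1463 2.49
0.0704 6.01
from block: disc [ 0.58258485 -0.0372813 ] btn [ 0.49105133 -0.0065142 ] ti [0.57932218 0.03264263]
t 0.9 p [ 0.4332 -0.3599  0.2309] psi 86.21 z [-0.  0. -1.] F [ 1.09 -0.76 -0.18] w 0.703 g 0.0
tool mm [614.9 -19.9 111.1]
turn deg [-0.02 -0.02 -3.79]
```

```bash
python3 -m inch '[48,0,0,0,0,-3.8,60, 48,3,0,0,0,0,60, 48,3,0,0,0,0,60, 48,3,0,0,0,0,60, 48,3,0,0,0,0,60, 48,3,0,0,0,0,60, 48,3,0,0,0,0,60, 48,3,0,0,0,0,60]'
python3 -m inch '[46,0,0,0,0,0,60, 46,0,0,0,0,0,60, 46,0,0,0,0,0,60, 46,0,10,0,0,0,60, 30,0,30,0,0,0,60, 15,0,40,0,0,0,60, 0,0,30,0,0,0,60, 0,0,0,0,0,0,60]'
python3 - <<'E'
from h import *
t=viewer.read_camera("top");s=viewer.read_camera("side")
a=blobs(t,(200,215,232,250),(60,60,60),(95,255,255));b=blobs(s,(288,118,312,142),(60,95,60),(90,255,255))
print(a,b);delta([.454,.255,.12],90)
A=cv2.resize(s[70:170,230:370],None,fx=4,fy=4,interpolation=cv2.INTER_CUBIC)
B=cv2.resize(t[190:270,160:300],None,fx=4,fy=4,interpolation=cv2.INTER_CUBIC)[:200]
cv2.imwrite("pics/c2.png",np.vstack([A,B])[:,:,::-1])
E
```

```text
time: 1.7
tool_pos: [0.4584, 0.0239, 0.2311]
tcp_rot: [2.228, 2.215, 0.0]
wrist_force: [1.7, -0.4, 0.9]
width: 0.702
grip_force: 0.0
time: 2.5
tool_pos: [0.4557, 0.2496, 0.1158]
tcp_rot: [-2.224, -2.214, 0.017]
wrist_force: [-1.3, -0.1, -0.1]
width: 0.701
grip_force: 0.0
[(array([203.42, 238.92]), 150, [0, 11, 10, 24]), (array([217.8       , 232.36666667]), 30, [15, 14, 6, 7])] [(array([298.80769231, 129.76923077]), 26, [9, 8, 5, 9])]
t 2.6 p [0.4598 0.2507 0.1209] psi 89.67 z [-0.002 -0.001 -1.   ] F [ 0.04 -0.53  0.62] w 0.703 g 0.0
tool mm [ 4.3 -5.8  0.9]
turn deg [-0.1   0.06 -0.33]
```

View pics/c2.png

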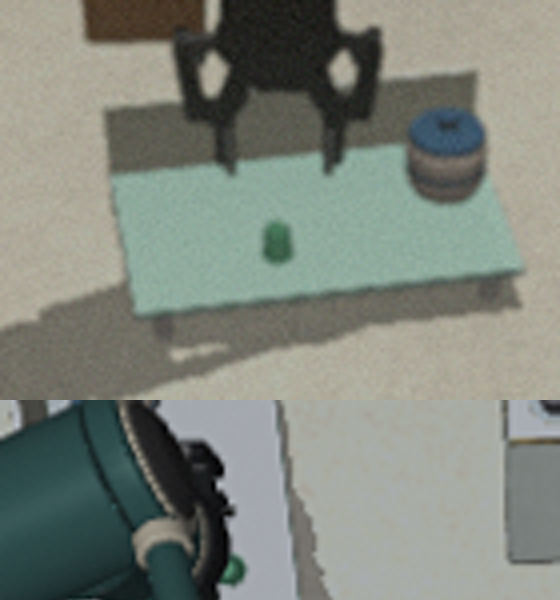

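The side crop shows the gripper straddling the thimble: fingertips at crop (230,172) and (330,172), thimble at crop (277,241), which is pixel (299,130). The top view is partly blocked by the arm. I'll refine x and descend.

Run:
```python
from h import *
print(tri((216.8,232.05),(298.9,129.9)),plane("top",(216.8,232.05),.058),plane("side",(298.9,129.9),.053))
p=np.array(sensors.read_state()["tool_pos"]);print(proj("side",p),proj("side",p+[0,0,.006]))
delta([.4535,.256,.075],90)
```

```text
(array([0.45461998, 0.25647156, 0.05392133]), np.float64(0.0012910773376565504)) [0.45376887 0.25551435 0.058     ] [0.45527068 0.2576949  0.053     ]
[300.20554913 111.99154882] [300.17589174 110.20740055]
t 2.6 p [0.4598 0.2507 0.1209] psi 89.67 z [-0.002 -0.001 -1.   ] F [ 0.04 -0.53  0.62] w 0.703 g 0.0
tool mm [ 5.3 -6.2 45.9]
turn deg [-0.1   0.06 -0.33]
```

```bash
python3 -m inch '[3,-3,0,0,0,-0.3,60, 3,-2.5,10,0,0,0,60, 0,0,15,0,0,0,60, 0,0,15,0,0,0,60, 0,0,8,0,0,0,60, 0,0,3,0,0,0,60, 0,0,0,0,0,0,60, 0,0,0,0,0,0,60]'
python3 - <<'E'
from h import *
s=viewer.read_camera("side")
delta([.4545,.2565,.044],90)
A=cv2.resize(s[85:155,250:350],None,fx=6,fy=6,interpolation=cv2.INTER_CUBIC)
cv2.imwrite("pics/c3.png",A[:,:,::-1])
E
```

```text
time: 3.4
tool_pos: [0.4551, 0.2571, 0.0704]
tcp_rot: [2.222, 2.221, 0.0]
wrist_force: [0.2, 0.8, 0.3]
width: 0.698
grip_force: 0.0
t 3.45 p [0.4553 0.2572 0.0707] psi 89.96 z [ 0.001  0.    -1.   ] F [-0.08 -0.03  0.12] w 0.703 g 0.0
tool mm [-0.7 -0.9 26.7]
turn deg [ 0.04 -0.02 -0.04]
```

View pics/c3.png

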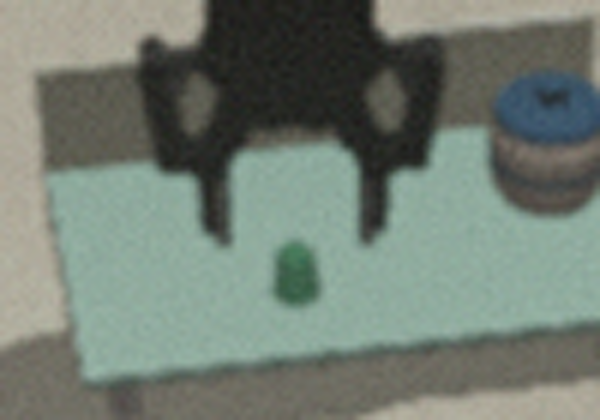

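The crop shows the thimble (296,275) centred between the fingers (inner edges at 230 and 362). I'll go down and grip.

```bash
python3 -m inch '[0,0,8,0,0,0,60, 0,0,8,0,0,0,60, -0.5,-0.5,6,0,0,0,60, 0,0,4,0,0,0,50, 0,0,1,0,0,0,40, 0,0,0,0,0,0,30, 0,0,0,0,0,0,25, 0,0,0,0,0,0,22]' 20
python3 -m inch '[0,0,0,0,0,0,20, 0,0,0,0,0,0,17, 0,0,0,0,0,0,14, 0,0,0,0,0,0,10, 0,0,0,0,0,0,10, 0,0,0,0,0,0,10, 0,0,0,0,0,0,10, 0,0,0,0,0,0,10]' 20
python3 - <<'E'
from h import *
delta([.583,-.0373,.15],92.6)
E
```

```text
time: 4.25
tool_pos: [0.4547, 0.2567, 0.0436]
tcp_rot: [2.222, 2.221, 0.001]
wrist_force: [-0.1, 0.8, -0.5]
width: 0.26
grip_force: 0.0
time: 5.05
tool_pos: [0.4547, 0.2567, 0.0437]
tcp_rot: [2.222, 2.221, 0.001]
wrist_force: [-0.3, -0.4, 5.8]
width: 0.228
grip_force: 19.9
t 5.05 p [0.4547 0.2567 0.0437] psi 89.96 z [ 0.001  0.    -1.   ] F [-0.27 -0.39  5.85] w 0.228 g 19.9
tool mm [-293.9  128.6 -106.4]
turn deg [ 0.04 -0.02 -2.64]
```

```bash
python3 -m inch '[0,0,-2,0,0,0,10, 0,0,-5,0,0,0,10, 0,0,-12,0,0,0,10, 0,0,-20,0,0,0,10, 0,0,-20,0,0,0,10, 0,0,-12,0,0,0,10, 0,0,-5,0,0,0,10, 0,0,0,0,0,0,10]'
python3 -m inch '[-10,5,0,0,0,-0.4,10, -25,12,0,0,0,-0.4,10, -35,15,0,0,0,-0.4,10, -40,18,0,0,0,-0.4,10, -40,18,0,0,0,-0.4,10, -40,18,0,0,0,-0.3,10, -35,15,0,0,0,-0.3,10, -25,12,0,0,0,0,10]'
python3 - <<'E'
from h import *
delta([.583,-.0373,.11],92.6)
E
```

```text
time: 5.85
tool_pos: [0.4548, 0.2568, 0.1202]
tcp_rot: [2.222, 2.22, 0.003]
wrist_force: [-0.1, -0.8, -0.4]
width: 0.233
grip_force: 19.6
time: 6.65
tool_pos: [0.5735, 0.0062, 0.1178]
tcp_rot: [-2.172, -2.268, 0.003]
wrist_force: [0.6, 0.0, -0.9]
width: 0.228
grip_force: 19.6
t 6.65 p [0.5735 0.0062 0.1178] psi 92.49 z [-0.002 -0.001 -1.   ] F [ 0.56  0.04 -0.9 ] w 0.228 g 19.6
tool mm [-43.9   7.6   7.8]
turn deg [-0.13  0.03 -0.11]
```

```bash
python3 -m inch '[-20,3,0,0,0,0,10, -13,2,0,0,0,0,10, -5,1,0,0,0,0,10, 0,0,5,0,0,0,10, 0,0,15,0,0,0,10, 0,0,5,0,0,0,10, 0,0,0,0,0,0,10, 0,0,0,0,0,0,10]'
python3 - <<'E'
from h import *
s=viewer.read_camera("side");t=viewer.read_camera("top")
delta([.583,-.0373,.0445],92.6)
p=np.array(sensors.read_state()["tool_pos"]);print(proj("side",p),proj("side",[.583,-.0373,.04]),proj("top",[.583,-.0373,.04]))
print(blobs(s,(315,140,385,220),(60,60,40),(95,255,255)),blobs(t,(290,160,350,220),(60,60,40),(95,255,255)))
A=cv2.resize(s[150:235,290:390],None,fx=5,fy=5,interpolation=cv2.INTER_CUBIC)
B=cv2.resize(t[160:245,270:350],None,fx=3.2,fy=5,interpolation=cv2.INTER_CUBIC)
cv2.imwrite("pics/c4.png",np.hstack([A,B])[:,:,::-1])
E
```

```text
time: 7.45
tool_pos: [0.5809, -0.0275, 0.0937]
tcp_rot: [-2.169, -2.271, 0.001]
wrist_force: [-0.3, -0.6, 0.9]
width: 0.23
grip_force: 19.6
t 7.55 p [ 0.5817 -0.0278  0.0946] psi 92.6 z [ 0.001 -0.    -1.   ] F [-0.24  0.06  0.58] w 0.231 g 19.6
tool mm [-9.5  0.8 50.1]
turn deg [0.04 0.   0.  ]
[353.02494603 190.01943827] [352.53735056 208.13909025] [323.37973069 187.56662705]
[(array([353.26829268, 187.19512195]), 82, [35, 42, 8, 12])] [(array([321.05211726, 168.05863192]), 921, [0, 0, 60, 21]), (array([292.36666667, 185.1       ]), 150, [0, 13, 7, 28]), (array([343.63636364, 191.92207792]), 231, [48, 19, 11, 27]), (array([317.52083333, 215.57175926]), 432, [0, 50, 58, 10])]
```

View pics/c4.png

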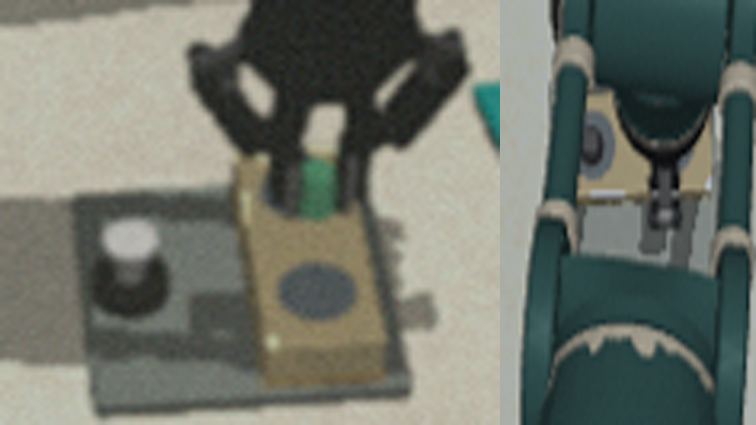

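The side crop shows the thimble upright between the tips at (318,190) and the empty disc at (318,291), pixel (353.2,207.8). That agrees with the projected target at (352.5,208.1). I'll move over and lower it.

```bash
python3 -m inch '[-5,1,0,0,0,0,10, -4,0.8,5,0,0,0,10, -0.5,0,12,0,0,0,10, 0,0,14,0,0,0,10, 0,0,9,0,0,0,10, 0,0,4,0,0,0,10, 0,0,0,0,0,0,10, 0,0,0,0,0,0,10]'
python3 - <<'E'
from h import *
delta([.584,-.0373,.044],92.6)
E
```

```text
time: 8.35
tool_pos: [0.5837, -0.0375, 0.0502]
tcp_rot: [-2.171, -2.271, 0.0]
wrist_force: [-0.2, -0.7, -0.3]
width: 0.231
grip_force: 19.6
t 8.35 p [ 0.5837 -0.0375  0.0502] psi 92.57 z [-0.  0. -1.] F [-0.21 -0.7  -0.32] w 0.231 g 19.6
tool mm [0.2 0.3 6.2]
turn deg [-0.01 -0.   -0.03]
```

```bash
python3 -m inch '[0,0,1.5,0,0,0,10, 0,0,1.2,0,0,0,10, 0,0,1,0,0,0,10, 0,0,0.8,0,0,0,10, 0,0,0.7,0,0,0,10, 0,0,0.3,0,0,0,10, 0,0,0,0,0,0,10, 0,0,0,0,0,0,10]'
```

```text
time: 9.15
tool_pos: [0.5836, -0.0376, 0.0448]
tcp_rot: [2.171, 2.271, -0.0]
wrist_force: [-0.8, -0.5, -0.1]
width: 0.232
grip_force: 19.6
```

```bash
python3 -m inch '[0,0,0.3,0,0,0,10, 0,0,0.2,0,0,0,10, 0,0,0.2,0,0,0,10, 0,0,0.2,0,0,0,10, 0,0,0.1,0,0,0,10, 0,0,0,0,0,0,10, 0,0,0,0,0,0,10, 0,0,0,0,0,0,10]'
```

```text
time: 9.95
tool_pos: [0.5836, -0.0376, 0.0438]
tcp_rot: [-2.171, -2.271, 0.0]
wrist_force: [-0.7, 0.8, 0.6]
width: 0.232
grip_force: 19.6
```

```bash
python3 -m inch '[0,0,0.2,0,0,0,10, 0,0,0.2,0,0,0,10, 0,0,0,0,0,0,10, 0,0,0,0,0,0,10, 0,0,0,0,0,0,10, 0,0,0,0,0,0,10, 0,0,0,0,0,0,10, 0,0,0,0,0,0,10]'
```

```text
time: 10.75
tool_pos: [0.5837, -0.0376, 0.0437]
tcp_rot: [2.171, 2.271, 0.0]
wrist_force: [-2.9, -0.7, 4.9]
width: 0.228
grip_force: 20.2
```

Contact shows as 4.9 N, the same as when it stood on the shelf. Releasing.

```bash
python3 -m inch '[0,0,0,0,0,0,20, 0,0,0,0,0,0,21, 0,0,0,0,0,0,23, 0,0,0,0,0,0,27, 0,0,0,0,0,0,33, 0,0,0,0,0,0,42, 0,0,0,0,0,0,45, 0,0,0,0,0,0,45]'
python3 -m inch '[0,0,-3,0,0,0,45, 0,0,-8,0,0,0,45, 0,0,-15,0,0,0,45, 0,0,-20,0,0,0,45, 0,0,-20,0,0,0,45, 0,0,-10,0,0,0,45, 0,0,-3,0,0,0,45, 0,0,0,0,0,0,45]'
python3 - <<'E'
from h import *
s=viewer.read_camera("side")
delta([.491,-.0066,.075],92.6)
print(blobs(s,(335,180,375,220),(60,60,40),(95,255,255)))
A=cv2.resize(s[150:235,290:390],None,fx=6,fy=6,interpolation=cv2.INTER_CUBIC)
cv2.imwrite("pics/c5.png",A[:,:,::-1])
E
```

```text
time: 11.55
tool_pos: [0.5836, -0.0376, 0.0433]
tcp_rot: [-2.171, -2.271, 0.0]
wrist_force: [1.0, 0.2, -0.7]
width: 0.527
grip_force: 0.0
time: 12.35
tool_pos: [0.584, -0.0376, 0.1231]
tcp_rot: [2.17, 2.27, 0.001]
wrist_force: [0.3, 0.5, -0.8]
width: 0.524
grip_force: 0.0
t 12.4 p [ 0.5833 -0.0376  0.1222] psi 92.57 z [-0.  0. -1.] F [ 0.24 -0.04  0.29] w 0.528 g 0.0
tool mm [ 35.1 -90.8  47.2]
turn deg [-0.02 -0.   -0.03]
[(array([353.07594937, 205.21518987]), 79, [14, 20, 9, 11])]
```

View pics/c5.png

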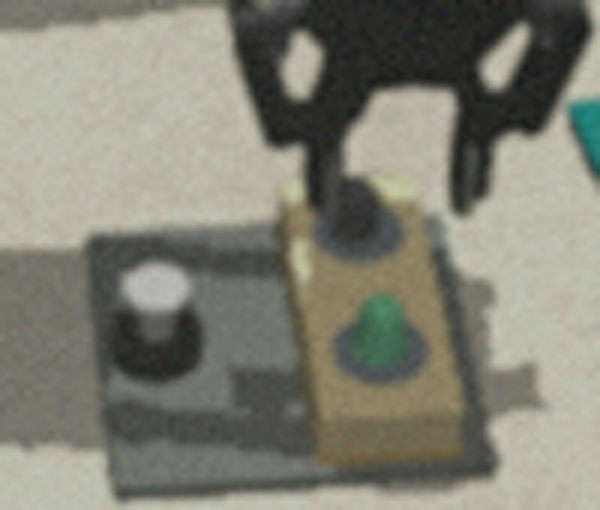

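The crop shows the mint thimble upright on its disc at (380,335), clear of the fingers, and the titanium one untouched. The button top is at crop (157,287). Next I shut the fingers and go over the button.

```bash
python3 -c "
from h import *
print(plane('side',(315.75,197.4),.05),plane('top',(312.2,219.4),.05))"
python3 -m inch '[5,-10,0,0,0,0,30, 8,-20,0,0,0,0,10, 8,-23,0,0,0,0,0, 8,-20,0,0,0,0,0, 5,-12,5,0,0,0,0, 1,-5,15,0,0,0,0, 0,0,20,0,0,0,0, 0,0,7,0,0,0,0]'
python3 -m inch '[0,0,5,0,0,0,0, 0,0,5,0,0,0,0, 0,0,3,0,0,0,0, 0,0,0,0,0,0,0, 0,0,0,0,0,0,0, 0,0,0,0,0,0,0, 0,0,0,0,0,0,0, 0,0,0,0,0,0,0]'
python3 -c "
from h import *
delta([.491,-.0066,.042],92.6)"
```

```text
[ 0.49259699 -0.00698986  0.05      ] [ 0.49154798 -0.00675622  0.05      ]
time: 13.2
tool_pos: [0.4896, -0.0063, 0.0728]
tcp_rot: [-2.169, -2.268, 0.004]
wrist_force: [-1.0, 0.8, -0.8]
width: -0.003
grip_force: 0.0
time: 14.0
tool_pos: [0.4923, -0.0067, 0.0626]
tcp_rot: [2.171, 2.27, 0.0]
wrist_force: [0.6, 0.2, -0.1]
width: 0.004
grip_force: 0.0
t 14.0 p [ 0.4923 -0.0067  0.0626] psi 92.57 z [ 0. -0. -1.] F [ 0.55  0.16 -0.07] w 0.004 g 0.0
tool mm [ 0.1 -1.3 20.6]
turn deg [ 0.03  0.   -0.03]
```

Centred over the button. Descending to find contact, expected near z = 0.050.

```bash
python3 -m inch '[0,0,4,0,0,0,0, 0,0,4,0,0,0,0, 0,0,2,0,0,0,0, 0,0,1.4,0,0,0,0, 0,0,0,0,0,0,0, 0,0,0,0,0,0,0, 0,0,0,0,0,0,0, 0,0,0,0,0,0,0]'
python3 -m inch '[0,0,1,0,0,0,0, 0,0,1,0,0,0,0, 0,0,1,0,0,0,0, 0,0,1,0,0,0,0, 0,0,0,0,0,0,0, 0,0,0,0,0,0,0, 0,0,0,0,0,0,0, 0,0,0,0,0,0,0]'
python3 - <<'E'
from h import *
delta([.492,-.0066,.042],92.6)
E
```

```text
time: 14.8
tool_pos: [0.4923, -0.0067, 0.0511]
tcp_rot: [2.171, 2.27, 0.0]
wrist_force: [0.4, -0.0, -0.4]
width: -0.002
grip_force: 0.0
time: 15.6
tool_pos: [0.4924, -0.0067, 0.0472]
tcp_rot: [2.171, 2.27, 0.001]
wrist_force: [-0.2, 0.2, 4.8]
width: 0.001
grip_force: 2.2
t 15.6 p [ 0.4924 -0.0067  0.0472] psi 92.56 z [ 0.001 -0.    -1.   ] F [-0.19  0.15  4.79] w 0.001 g 2.2
tool mm [ 0.1 -0.4  5.2]
turn deg [ 0.03  0.   -0.04]
```

The force and height agree: 4.8 N is about 3 mm of travel. Another 5.2 mm to go.

```bash
python3 -m inch '[0,0,1,0,0,0,0, 0,0,1,0,0,0,0, 0,0,1,0,0,0,0, 0,0,1,0,0,0,0, 0,0,0.8,0,0,0,0, 0,0,0.4,0,0,0,0, 0,0,0,0,0,0,0, 0,0,0,0,0,0,0]'
python3 -m inch '[0,0,0,0,0,0,0, 0,0,0,0,0,0,0, 0,0,0,0,0,0,0, 0,0,0,0,0,0,0, 0,0,0,0,0,0,0, 0,0,0,0,0,0,0, 0,0,0,0,0,0,0, 0,0,0,0,0,0,0]'
python3 - <<'E'
from h import *
s=viewer.read_camera("side")
delta([.492,-.0066,.042],92.6)
A=cv2.resize(s[150:235,290:390],None,fx=6,fy=6,interpolation=cv2.INTER_CUBIC)
cv2.imwrite("pics/c6.png",A[:,:,::-1])
E
```

```text
time: 16.4
tool_pos: [0.4924, -0.0067, 0.0422]
tcp_rot: [2.171, 2.27, 0.0]
wrist_force: [-1.6, -0.8, 6.4]
width: -0.003
grip_force: 3.7
time: 17.2
tool_pos: [0.4924, -0.0067, 0.0422]
tcp_rot: [2.171, 2.27, 0.0]
wrist_force: [-0.6, 0.7, 7.4]
width: -0.001
grip_force: 3.7
t 17.25 p [ 0.4924 -0.0067  0.0422] psi 92.57 z [ 0. -0. -1.] F [-1.7   0.57  7.35] w -0.001 g 3.7
tool mm [ 0.1 -0.4  0.2]
turn deg [ 0.03  0.   -0.03]
```

View pics/c6.png

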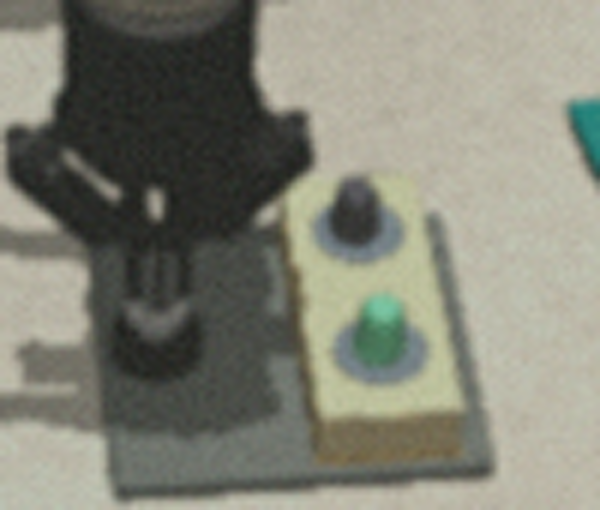

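The crop shows the button at (158,320) held half-way at 7.4 N, and both thimbles upright on their discs at (355,210) and (380,330). Handing in.

```bash
python3 -c "
from workcell import job
print(job.finish_job())"
```

```text
the job is handed in; nothing more can be done
None
```

The mint thimble stands upright and released on the empty disc of the titanium thimble's riser, and that riser's button was held about 7.8 mm down (7.4 N) when I handed the job in at 17.25 s.

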